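# Put the eyelet dies home and close the keeper

### The arm

A 7-joint arm with a two-finger parallel gripper is mounted at the origin on a cart in front of the work surface, level with it; the furniture and walls round the work are solid. World frame = base frame: x ahead of the robot, y to its left, z up, the work surface at z = 0. Lengths are in m, angles in rad, forces in N, time in s.
With the tool pointing down it reaches from about 0.425 to 1.025 m from the base axis. Payload 9.4 kg.
Tool frame: the origin (TCP) lies on the centre line of the jaws, within the pads' length; the fingertips stand 14 mm ahead of it and the grasp point (between the pads) lies 5 mm behind it; x points along the fingers, z is the direction in which the jaws open and shut, and the axes are right-handed (so a half turn about x gives the same grasp; the last joint's range is limited). The gripper opens to 85 mm and grips with 20 to 120 N. Pads are 22 mm wide; open, the fingers measure 114 mm over their backs; the gripper's body (76 mm by 85 mm) begins 54 mm behind the grasp point. The pads swing forward as they close: fully open they stand 13 mm farther back than shut.
Start: joints at [1.17, 0.599, -0.003, 1.599, 0.002, 0.943, -0.08], TCP at [0.231, -0.687, 0.245] pointing down, gripper open.
Joint ranges: [-2.57, 2.57], [-0.35, 1.97], [-1.29, 1.29], [0.11, 2.56], [-1.05, 4.19], [0.11, 1.86], [-2.63, 2.63]. Speed limits (rad/s): [2.22, 2.22, 3.01, 3.01, 3.14, 3.14, 3.14].

### API

Orientations are given as a rotation vector (axis times angle).
In Python, from cell import * gives the robot as it stands.
- The arm moves only by the shell command python3 -m pendant 'ROWS' [FORCE]. ROWS is JSON, a list of rows, each a list of 7 numbers: the closure in counts, from 0 (fully open) to 255 (shut), then the shift along the tool's x, y, z in units of 30 mm (1.0 is 30 mm), then the turn, a rotation vector about the tool's x, y, z in units of 5 degrees (1.0 is 5 degrees). A call has 1 to 8 rows; each row shifts and turns the commanded pose from where the row before left it, along the tool's axes as they then stand; what a row does not reach is not made up. A row lasts 1/10 s, in which the tool goes at most 50 mm and 8.59 degrees, less where a joint would pass 70% of its speed; a pose out of reach is approached as far as the arm can. A call is refused whole if a number of a shift passes 1 or a number of a turn 1, either way. A call with a gripper value outside its range is refused whole. The fingers move at their own pace and stop on an object; FORCE is the grip in N (left out, the last holds). Time passes only in rows, so rows that do not move let the fingers close. It gives the time, the measured TCP pose, the force and the opening at its end, in the units of the state.
- get_state(): the state, without advancing time (a new reading comes with each control period).
- camera(name): name is "scene" or "top" or "wrist"; returns the picture (480x640x3 uint8, red, green, blue); there is no depth.
- camera_model(name): a dict with "camera_matrix" (3x3 intrinsics, pixels), "dist" ([k1, k2, p1, p2, k3] as OpenCV has them; the pictures are not rectified), "position" and "rotation" of the camera in the world. Camera axes: x right, y down, z forward; pixel columns grow to the right and rows downward; lengths in m; the calibration is good to about 2 mm. A picture is of the moment at which its call begins: read the wrist's pose just before it. camera_model takes no time and is no camera call; for the wrist camera it gives the pose at the moment of the call.
- close_job(): hands the job in, once; it reports no verdict.
The state is a dict: "t": time; "joints": joint angles; "joint_vel": joint speeds; "joint_efforts": joint torques, N m; "position": TCP position; "tcp_rot": TCP orientation; "wrist_force": force on the tool from outside, world axes, zero at the start; "ft_torque": the same for the moment, N m; "gripper_width": finger opening in m.
Only numpy, scipy, OpenCV 4.12 (cv2) and the standard library are available. Lean on these libraries where they do the work, as an engineer would, in place of code of your own. Each camera call takes 0.05 s, during which the arm holds its last target.

### The job

Two round eyelet-press dies, a small brass one and a larger steel one, are standing on the deck of the wooden die tray. Slide each across the deck, without lifting it, into the one hole of the graded row that matches its diameter, so that it drops fully home; then draw the metal keeper plate all the way towards the front of the tray, over the dies, and leave it there. Leave the other things on the desk where they are.

Things in the scene. Friction and masses are not known exactly. Their poses are not given: they have to be found in the camera images.
- die_tray: fixed wooden tray, 210 (x) by 240 (y) by 34 mm high on short feet; origin under its centre; x from front (robot side) to back, y along the holes, z up. Flat deck, 34 mm above the desk. Row of 4 blind holes 7 mm deep at tray x = +7 mm, growing from left (+y) to right. The dies start in front of the row. Guide rails, 22 mm above the deck, at tray y = +-103 to 119 mm, from x = 0 to the back
- small_die_center (a point): centre of the loose brass die, a disc 34 mm across, 18 mm high (this point 9 mm above its underside), about 0.13 kg, dark ring and 2 mm nub on top; starts on the deck near the front, left or right. z is its upright axis. Home, its rim stands 11 mm above the deck. Pushed slowly into a hole its front dips first
- large_die_center (a point): centre of the loose bright steel die, a disc 42 mm across, 18 mm high (this point 9 mm above its underside), about 0.19 kg; starts on the deck on the other side from the small die. z is its upright axis. Home, its rim stands 11 mm above the deck
- hole_26 (a point): centre of the mouth, at deck level, of the hole for a 26 mm die (30 mm bore, 7 mm deep), leftmost; stays empty, at tray y = +87 mm. Axes as the tray's
- hole_34 (a point): centre of the mouth, at deck level, of the hole for a 34 mm die (38 mm bore, 7 mm deep), second from the left, at tray y = +41 mm. Axes as the tray's
- hole_42 (a point): centre of the mouth, at deck level, of the hole for a 42 mm die (46 mm bore, 7 mm deep), third from the left, at tray y = -13 mm. Axes as the tray's
- hole_50 (a point): centre of the mouth, at deck level, of the hole for a 50 mm die (54 mm bore, 7 mm deep), rightmost; stays empty, at tray y = -75 mm. Axes as the tray's
- keeper_handle (a point): centre of the keeper's black handle bar: 10 mm (tray x) by 60 mm (tray y) by 16 mm high, this point 25 mm above the deck. The bar stands on the keeper, a 3 mm aluminium plate 45 mm (tray x) by 216 mm (tray y), underside 13.5 mm above the deck, front edge 13 mm in front of this point, back edge 32 mm behind it. Push the bar from its far side towards the tray's front
- keeper (a joint): travel of the keeper plate in m: 0 = parked at the back of the tray, holes clear; 0.045 = closed against its stop, plate over the middle of the row. It moves towards the tray's -x (front) with about 1.5 N of friction and stays where it is left; a die that is not home blocks it
- eyelet_tin: red flat tin, 62x95x22 (mm); a bystander, origin at the centre of its underside
- stapler: blue and black stapler, 30x136x49 (mm); a bystander, origin at the centre of its underside
- loupe: black print loupe, 37 across, 34 high (mm); a bystander, origin at the centre of its underside
- blue_marker: felt marker with blue cap, lying, 132 long (mm); a bystander, origin at the centre of its underside
- glue_stick: glue stick standing upright, 26 across, 90 high (mm); a bystander, origin at the centre of its underside
- spring_clamp: orange and black spring clamp lying flat, 48x105x17 (mm); a bystander, origin at the centre of its underside

How it is judged:
On the way:
1. both dies are home in their matching holes while the keeper is still back (open by more than half its travel) (horizontal distance between small_die_center and hole_34 below 0.005 m and z of small_die_center in the frame of hole_34 below 0.004 m and angle between each of small_die_center, large_die_center's own z axis and vertical below 0.08 rad and horizontal distance between large_die_center and hole_42 below 0.005 m and z of large_die_center in the frame of hole_42 below 0.004 m and value of joint keeper below 0.022 m), for 0.2 s.
At the end, for the whole second after the job is handed in: Brass die in the 34 mm hole, steel die in the 42 mm hole, each within 5 mm of the hole's centre, level within 0.08 rad and its centre less than 4 mm above the deck (2 mm when fully home), at rest; keeper drawn at least 40 of its 45 mm (horizontal distance between small_die_center and hole_34 below 0.005 m and z of small_die_center in the frame of hole_34 below 0.004 m and angle between each of small_die_center, large_die_center's own z axis and vertical below 0.08 rad and horizontal distance between large_die_center and hole_42 below 0.005 m and z of large_die_center in the frame of hole_42 below 0.004 m and value of joint keeper above 0.04 m and linear speed of each of small_die, large_die below 0.01 m/s); the robot touches nothing.
It fails at once if a die is lifted more than 12 mm off the deck (z of any of small_die_center, large_die_center in the frame of die_tray above 0.055 m).
It fails at once if another thing on the desk is moved more than 30 mm (distance of any of eyelet_tin, stapler, loupe, blue_marker, glue_stick, spring_clamp from where it was at the start of the episode above 0.03 m).
It also fails if it takes over 64 s, if anything falls off the work surface, if the arm or the gripper's body presses on something with over 40 N, if the wrist force passes 120 N, or if a joint passes its speed limit or range.

## Working session

There is one attempt and no reset: what is moved stays moved. The work goes in short steps, Python scripts to look and compute and a shell command to move; the robot and the scene stay as the last step left them, time stands still between calls to the robot, and variables do not carry over. Pictures are saved under pics/ and viewed, and the job is handed in when it is done.

```bash
ls; mkdir -p pics
python3 - <<'E'
from cell import *
import cv2,numpy as np
s=get_state();print({k:np.round(v,3).tolist() for k,v in s.items()})
for n in("scene","top"):
    m=camera_model(n);print(n,m)
    cv2.imwrite(f"pics/{n}0.png",cv2.cvtColor(camera(n),cv2.COLOR_RGB2BGR))
E
```

```text
pics
{'t': 0.0, 'joints': [1.17, 0.6, -0.003, 1.6, 0.002, 0.943, -0.08], 'joint_vel': [-0.001, -0.001, 0.001, -0.0, 0.001, -0.0, 0.001], 'joint_efforts': [0.001, -77.644, 1.565, -25.801, 0.012, 0.009, 0.0], 'position': [0.23, -0.687, 0.244], 'tcp_rot': [0.968, 1.347, -0.967], 'wrist_force': [-0.111, -0.256, 0.035], 'ft_torque': [-0.011, 0.02, -0.032], 'gripper_width': 0.085}
scene {'camera_matrix': array([[586.69910224,   0.        , 328.81751817],
       [  0.        , 586.69910224, 238.90823878],
       [  0.        ,   0.        ,   1.        ]]), 'dist': array([-0.07394533,  0.        ,  0.        ,  0.        ,  0.        ]), 'position': array([-0.07036927,  0.69130048,  0.85534004]), 'rotation': array([-0.95145594,  2.40816063, -1.13715263])}
top {'camera_matrix': array([[576.20984653,   0.        , 313.64525128],
       [  0.        , 576.20984653, 239.8507293 ],
       [  0.        ,   0.        ,   1.        ]]), 'dist': array([-0.03511717,  0.        ,  0.        ,  0.        ,  0.        ]), 'position': array([ 0.29991655, -0.01930165,  1.3895375 ]), 'rotation': array([-2.10735174,  2.11599192, -0.23008419])}
```

View pics/scene0.png

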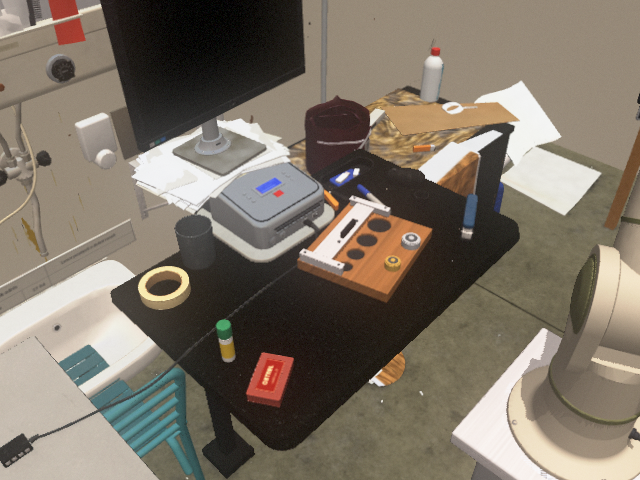

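View pics/top0.png

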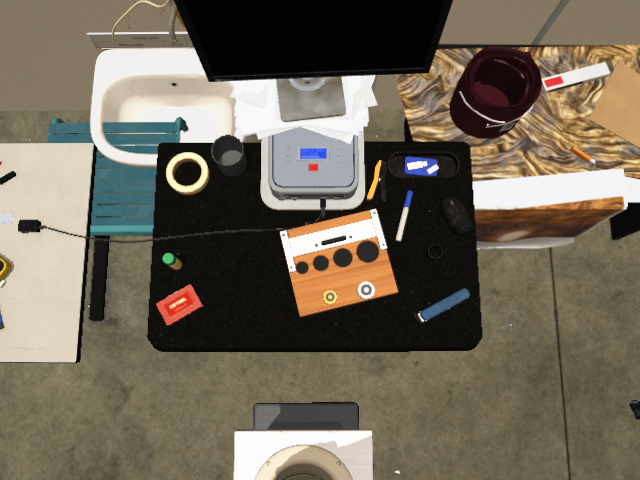

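```bash
cat > h.py <<'E'
from cell import *
import cv2,numpy as np
from scipy.spatial.transform import Rotation as R
def ray(m,px,z):
    K=np.array(m["camera_matrix"]);d=np.array(m["dist"])
    p=cv2.undistortPoints(np.array(px,float).reshape(-1,1,2),K,d).reshape(-1,2)
    v=np.c_[p,np.ones(len(p))]@R.from_rotvec(m["rotation"]).as_matrix().T
    o=np.array(m["position"]);return o+v*((z-o[2])/v[:,2])[:,None]
def grab(n,f):
    m=camera_model(n);im=cv2.cvtColor(camera(n),cv2.COLOR_RGB2BGR);cv2.imwrite(f"pics/{f}.png",im);return m,im
def proj(m,P):
    Rm=R.from_rotvec(m["rotation"]).as_matrix().T
    return cv2.projectPoints(np.array(P,float).reshape(-1,3),cv2.Rodrigues(Rm)[0],-Rm@np.array(m["position"]),np.array(m["camera_matrix"]),np.array(m["dist"]))[0].reshape(-1,2)
def st():
    s=get_state();r=R.from_rotvec(s["tcp_rot"]).as_matrix()
    print("t%.2f"%s["t"],"pos",np.round(s["position"],4),"F",np.round(s["wrist_force"],1),"w%.4f"%s["gripper_width"])
    print("toolx",r[:,0].round(3),"y",r[:,1].round(3),"z",r[:,2].round(3),"j",np.round(s["joints"],2));return s,r
E
python3 - <<'E'
from h import *
im=cv2.imread("pics/top0.png")
c=im[200:325,270:410];cv2.imwrite("pics/topcrop.png",cv2.resize(c,None,fx=5,fy=5,interpolation=cv2.INTER_CUBIC))
st()
m=camera_model("top")
P=ray(m,[[330,297],[366,290]],0.052);print("dies",P)
P=ray(m,[[302.5,267.5],[321,263],[343,258],[368,252]],0.034);print("holes",P)
P=ray(m,[[300,316],[397,293]],0.034);print(P)
w=camera_model("wrist");r=R.from_rotvec(w["rotation"]).as_matrix()
s=get_state();T=R.from_rotvec(s["tcp_rot"]).as_matrix()
print("cam in tool",T.T@(w["position"]-s["position"]),(T.T@r).round(3),w["camera_matrix"])
E
```

```text
t0.10 pos [ 0.2306 -0.6869  0.2445] F [-0.2  0.2  0.5] w0.0855
toolx [-0.001  0.001 -1.   ] y [ 0.948  0.318 -0.   ] z [ 0.318 -0.948 -0.001] j [ 1.17  0.6  -0.    1.6   0.    0.94 -0.08]
dies [[ 0.45189456 -0.06401966  0.052     ]
 [ 0.4678851  -0.14820008  0.052     ]]
holes [[ 5.24614804e-01  1.57067724e-04  3.40000000e-02]
 [ 5.35319557e-01 -4.39888306e-02  3.40000000e-02]
 [ 5.47241234e-01 -9.66859085e-02  3.40000000e-02]
 [ 5.61621953e-01 -1.56873326e-01  3.40000000e-02]]
[[ 0.40964299  0.00608023  0.034     ]
 [ 0.46267561 -0.22312376  0.034     ]]
cam in tool [-0.12882902  0.07005905  0.00038187] [[ 0.    -0.274  0.962]
 [-0.001 -0.962 -0.274]
 [ 1.    -0.001 -0.   ]] [[372.76857944   0.         323.68190111]
 [  0.         372.76857944 241.84085514]
 [  0.           0.           1.        ]]
```

View pics/topcrop.png

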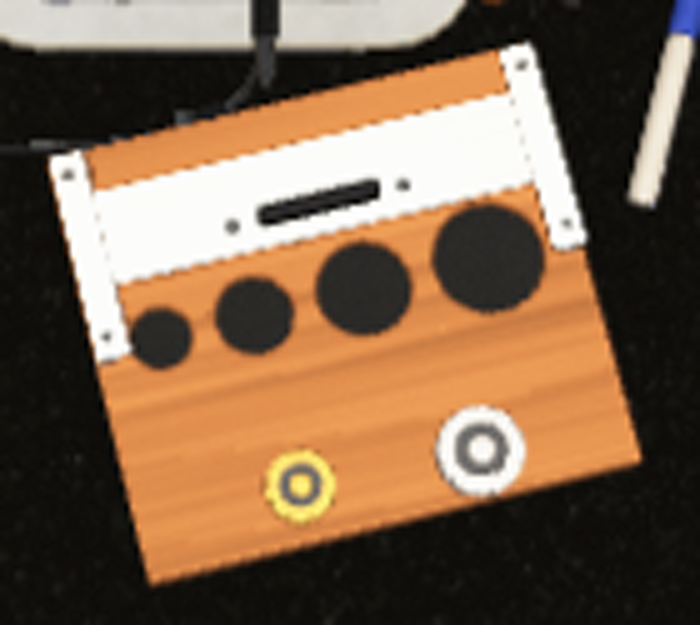

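```bash
python3 -m pendant '[[0,0,0.93,-1,0,0,0],[0,0,0.93,-1,0,0,0],[0,0,0.93,-1,0,0,0],[0,0,0.93,-1,0,0,0],[0,0,0.93,-1,0,0,0],[0,0,0.93,-1,0,0,0],[0,0,0.93,-1,0,0,0],[0,0,0.93,-1,0,0,0]]'
python3 -m pendant '[[0,0,0.93,-1,0,0,0],[0,0,0.93,-1,0,0,0],[0,0,0.93,-1,0,0,0],[0,0,0.93,-1,0,0,0],[0,0,0.93,-1,0,0,0],[0,0,0.93,-1,0,0,0],[0,0,0.93,-1,0,0,0],[0,0,0.4,-0.7,1,0,0]]'
python3 -m pendant '[[0,0,0,0,0,0,0],[0,0,0,0,0,0,0]]'
python3 - <<'E'
from h import *
st();grab("wrist","w1")
E
```

```text
t: 0.9
position: [0.3662, -0.3871, 0.2451]
tcp_rot: [0.968, 1.345, -0.968]
wrist_force: [1.1, 0.9, 0.3]
gripper_width: 0.0855
t: 1.7
position: [0.4904, -0.1007, 0.2452]
tcp_rot: [1.032, 1.313, -1.03]
wrist_force: [-0.0, -0.6, 0.3]
gripper_width: 0.0851
t: 1.9
position: [0.4887, -0.1037, 0.2451]
tcp_rot: [1.031, 1.313, -1.032]
wrist_force: [-0.1, 0.2, -0.8]
gripper_width: 0.0854
t1.90 pos [ 0.4887 -0.1037  0.2451] F [-0.1  0.2 -0.8] w0.0854
toolx [-0.001 -0.    -1.   ] y [ 0.972  0.237 -0.001] z [ 0.237 -0.972  0.   ] j [ 0.15  0.33 -0.07  2.1   0.03  0.71 -1.27]
```

View pics/w1.png

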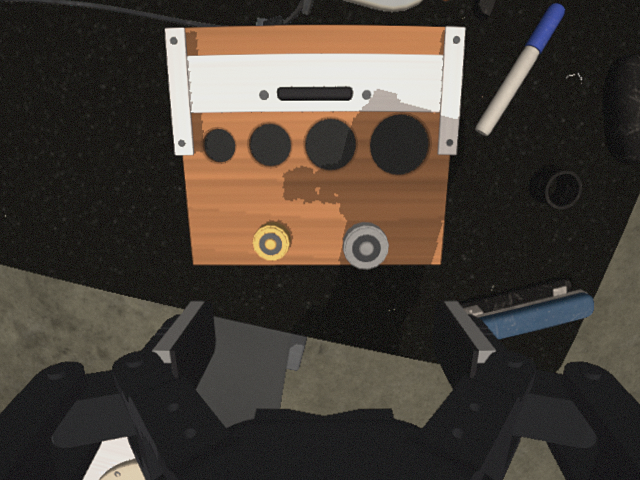

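```bash
cat > meas.py <<'E'
from h import *
def blobs(mask,amin):
    c,_=cv2.findContours(mask.astype(np.uint8)*255,cv2.RETR_EXTERNAL,cv2.CHAIN_APPROX_NONE)
    return [x for x in c if cv2.contourArea(x)>amin]
E
python3 - <<'E'
from meas import *
m=camera_model("wrist");im=cv2.imread("pics/w1.png")
g=im.max(2)
dark=(g<52)
H=[]
for c in blobs(dark,600):
    (x,y),_,_=cv2.fitEllipse(c)
    if 190<x<440 and 110<y<180:
        q=ray(m,c.reshape(-1,2),0.034)[:,:2].astype(np.float32)
        (cx,cy),r=cv2.minEnclosingCircle(q);
        A=np.c_[2*q,np.ones(len(q))];s=np.linalg.lstsq(A,(q**2).sum(1),rcond=None)[0]
        print("hole px",x,y,"fit",s[:2],"dia",2*np.sqrt(s[2]+s[0]**2+s[1]**2)*1e3);H.append(s[:2])
big=cv2.resize(im[210:280,240:400],None,fx=5,fy=5,interpolation=cv2.INTER_CUBIC);cv2.imwrite("pics/w1d.png",big)
big=cv2.resize(im[30:170,160:470],None,fx=2.5,fy=2.5,interpolation=cv2.INTER_CUBIC);cv2.imwrite("pics/w1h.png",big)
E
```

```text
(no output)
```

View pics/w1d.png

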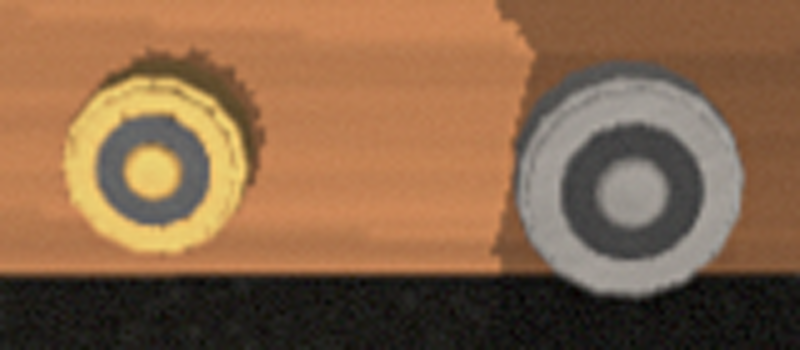

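View pics/w1h.png

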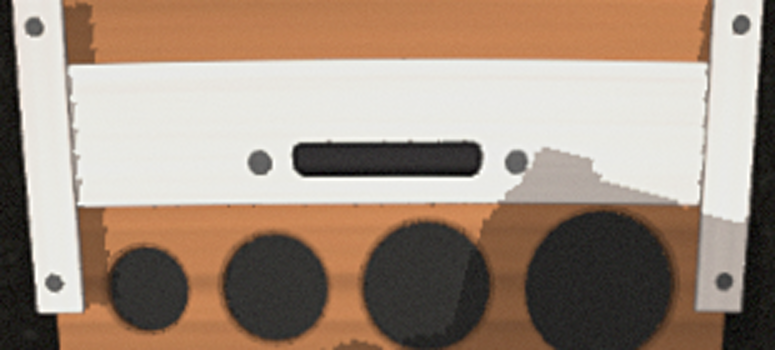

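```bash
cat >> meas.py <<'E'
def circ(q):
    A=np.c_[2*q,np.ones(len(q))];s=np.linalg.lstsq(A,(q**2).sum(1),rcond=None)[0]
    return s[:2],2e3*np.sqrt(s[2]+s[0]**2+s[1]**2)
def holes(m,im,box):
    x0,y0,x1,y1=box
    hsv=cv2.cvtColor(im,cv2.COLOR_BGR2HSV)
    mk=((hsv[...,1]<90)&(hsv[...,2]<90)).astype(np.uint8)
    mk=cv2.morphologyEx(mk,cv2.MORPH_OPEN,np.ones((3,3)))
    out=[]
    for c in blobs(mk,500):
        x,y=c.reshape(-1,2).mean(0)
        if x0<x<x1 and y0<y<y1:
            s,d=circ(ray(m,c.reshape(-1,2),0.034)[:,:2]);out.append((x,y,s,d));print("hole px %.1f %.1f"%(x,y),s.round(4),"dia %.1f"%d)
    return out
E
python3 - <<'E'
from meas import *
m=camera_model("wrist");im=cv2.imread("pics/w1.png")
h=sorted(holes(m,im,(190,110,440,180)),key=lambda a:a[0])
hsv=cv2.cvtColor(im,cv2.COLOR_BGR2HSV)
for box,n in(((250,225,292,262),"brass"),((345,222,388,270),"steel")):
    x0,y0,x1,y1=box;mk=np.zeros(im.shape[:2],bool)
    sub=hsv[y0:y1,x0:x1]
    mk[y0:y1,x0:x1]=((sub[...,1]>100)&(sub[...,0]>19)&(sub[...,2]>150)) if n=="brass" else ((sub[...,1]<60)&(sub[...,2]>115))
    c=max(blobs(mk,100),key=cv2.contourArea);hc=cv2.convexHull(c).reshape(-1,2)
    s,d=circ(ray(m,hc,0.052)[:,:2]);print(n,"px",hc.mean(0),s,d)
print(ray(m,[[270.4,244],[366.4,248.2]],0.0535))
print("bar",ray(m,[[277,94],[352,94]],0.034+0.033), "plate front",ray(m,[[194,112.0],[440,112]],0.034+.0165))
E
```

```text
brass px [271.04347826 243.13043478] [ 0.45560229 -0.06365561] 31.883847846073294
steel px [364.88 246.56] [ 0.47148611 -0.14791677] 40.63932586038992
[[ 0.45461188 -0.06385715  0.0535    ]
 [ 0.47098942 -0.14857307  0.0535    ]]
bar [[ 0.57936124 -0.04553787  0.067     ]
 [ 0.59296327 -0.10229512  0.067     ]] plate front [[ 0.55117058  0.02165998  0.0505    ]
 [ 0.59909873 -0.17790441  0.0505    ]]
```

Run:
```python
from meas import *
m=camera_model("wrist");im=cv2.imread("pics/w1.png")
hsv=cv2.cvtColor(im,cv2.COLOR_BGR2HSV)
for p in[(220,145),(270,145),(320,145),(400,145),(400,180),(300,145)]:print(p,hsv[p[1],p[0]])
mk=((hsv[...,2]<85)).astype(np.uint8)
mk[:,:195]=0;mk[:,437:]=0;mk[:113]=0
out=[]
for c in blobs(mk,500):
    x,y=c.reshape(-1,2).mean(0)
    if 110<y<180:
        s,d=circ(ray(m,c.reshape(-1,2),0.034)[:,:2]);out.append((x,s));print("px %.1f %.1f"%(x,y),s.round(4),"%.1f"%d)
out.sort(key=lambda a:a[0]);P=np.array([o[1] for o in out])
u=np.polyfit([87,41,-13,-75],P,1);print(u[0]*1e3,np.degrees(np.arctan2(-u[0,0],u[0,1])))
print("fitres mm",(P-np.outer([87,41,-13,-75],u[0])-u[1])*1e3)
```

```text
(220, 145) [20 15 51]
(270, 145) [45 20 51]
(320, 145) [45 10 53]
(400, 145) [39 60 30]
(400, 180) [ 13 137 117]
(300, 145) [ 12 147 179]
px 218.6 145.1 [0.5275 0.001 ] 28.2
px 269.8 144.5 [ 0.5383 -0.0434] 36.0
px 330.3 144.3 [ 0.5509 -0.0959] 44.0
px 399.8 144.2 [ 0.5656 -0.1556] 52.6
[-0.23473222  0.96702009] 13.64395588280804
fitres mm [[ 0.03317265  0.02341752]
 [ 0.00180684  0.04323727]
 [-0.09005746 -0.14208326]
 [ 0.05507797  0.07542847]]
```

```bash
python3 -m pendant '[[75,0.5,-0.78,-1,0,0,0],[75,1,0,-0.56,0,0,0],[75,1,0,0,0,0,0],[75,1,0,0,0,0,0],[75,1,0,0,0,0,0],[75,0,0,0,0,0,0],[75,0,0,0,0,0,0]]' 20
python3 - <<'E'
from h import *
s,r=st();grab("wrist","w2");print(r.T@(np.array([.4551,-.0638,.043])-s["position"])/0.03)
E
```

```text
t: 2.65
position: [0.4548, -0.0649, 0.1104]
tcp_rot: [1.033, 1.312, -1.035]
wrist_force: [0.5, -0.9, -0.1]
gripper_width: 0.06
t2.65 pos [ 0.4548 -0.0649  0.1104] F [ 0.5 -0.9 -0.1] w0.0600
toolx [-0.002 -0.    -1.   ] y [ 0.972  0.233 -0.002] z [ 0.233 -0.972 -0.   ] j [ 0.05  0.52 -0.05  2.31  0.08  0.31 -1.4 ]
[ 2.2461851   0.02246959 -0.03214932]
```

View pics/w2.png

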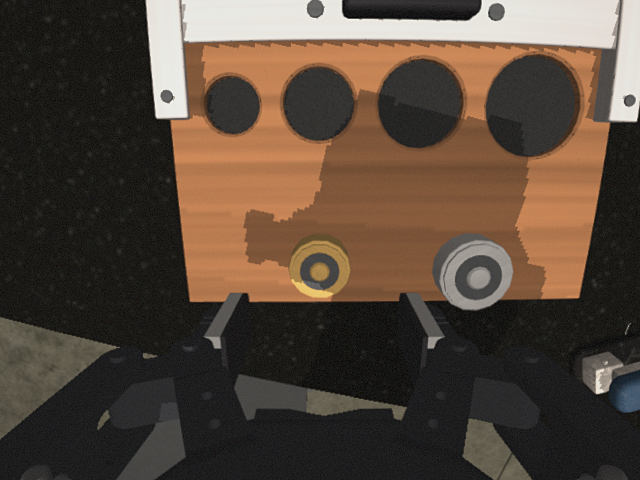

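Run:
```python
from meas import *
m=camera_model("wrist");im=cv2.imread("pics/w2.png");hsv=cv2.cvtColor(im,cv2.COLOR_BGR2HSV)
mk=((hsv[...,2]<85)).astype(np.uint8);mk[:,:204]=0;mk[:,590:]=0;mk[:48]=0;mk[170:]=0
for c in blobs(mk,800):
    s,d=circ(ray(m,c.reshape(-1,2),0.034)[:,:2]);print(c.reshape(-1,2).mean(0),s.round(4),"%.1f"%d)
print(ray(m,[[319,271],[479.5,277.5]],.0525).round(4))
cv2.imwrite("pics/w2d.png",cv2.resize(im[220:320,270:530],None,fx=3,fy=3,interpolation=cv2.INTER_CUBIC))
```

```text
[231.40625 104.5    ] [0.5281 0.0025] 28.7
[317.98571429 102.52380952] [ 0.5389 -0.0421] 36.6
[419.99593496 103.40243902] [ 0.5517 -0.0943] 44.8
[532.20289855 105.16304348] [ 0.5664 -0.1544] 52.7
[[ 0.4553 -0.0624  0.0525]
 [ 0.4717 -0.1485  0.0525]]
```

View pics/w2d.png

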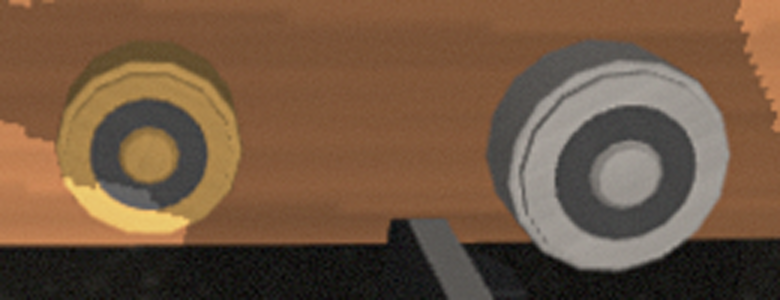

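```bash
python3 -m pendant '[[75,1,0.02,-0.06,0,0,0],[75,0.7,0,0,0,0,0],[75,0.35,0,0,0,0,0],[75,0,0,0,0,0,0]]' 20
python3 -m pendant '[[170,0,0,0,0,0,0],[170,0,0,0,0,0,0],[170,0,0,0,0,0,0],[170,0,0,0,0,0,0]]'
python3 - <<'E'
from h import *
st();grab("wrist","w3")
E
```

```text
t: 3.1
position: [0.4555, -0.0622, 0.0489]
tcp_rot: [1.033, 1.312, -1.034]
wrist_force: [-0.4, 0.1, 0.3]
gripper_width: 0.0601
t: 3.5
position: [0.4559, -0.0621, 0.05]
tcp_rot: [1.034, 1.31, -1.032]
wrist_force: [-0.1, -0.5, 5.9]
gripper_width: 0.033
t3.50 pos [ 0.4559 -0.0621  0.05  ] F [-0.1 -0.5  5.9] w0.0330
toolx [ 0.002 -0.    -1.   ] y [0.972 0.234 0.002] z [ 0.234 -0.972  0.001] j [ 0.03  0.65 -0.02  2.34  0.1   0.15 -1.42]
```

View pics/w3.png

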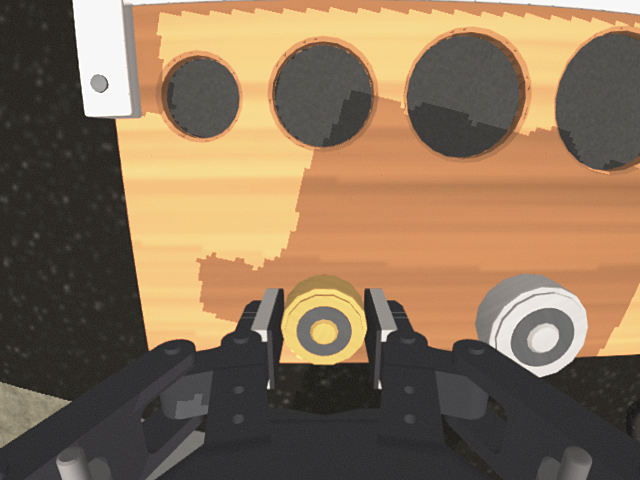

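Run:
```python
from meas import *
m=camera_model("wrist");im=cv2.imread("pics/w3.png");hsv=cv2.cvtColor(im,cv2.COLOR_BGR2HSV)
mk=((hsv[...,2]<125)&(hsv[...,1]<110)).astype(np.uint8);mk[:,:150]=0;mk[:,545:]=0;mk[:20]=0;mk[180:]=0
H={}
for c in blobs(mk,1500):
    s,d=circ(ray(m,c.reshape(-1,2),0.034)[:,:2]);print(c.reshape(-1,2).mean(0),s.round(4),"%.1f"%d)
print(ray(m,[[324,332],[543,338]],.053).round(4))
s=get_state();r=R.from_rotvec(s["tcp_rot"]).as_matrix()
for z in(.036,.052):
  for w in(.017,-.017):
    p=np.array(s["position"])+r[:,2]*w;p[2]=z;print(z,w,proj(m,p+r[:,1]*.011),proj(m,p-r[:,1]*.011))
```

```text
[202.48372093  97.64651163] [0.5274 0.001 ] 27.4
[322.85365854  95.2195122 ] [ 0.5378 -0.0424] 35.6
[462.31024096  96.        ] [ 0.5503 -0.0931] 42.8
[[ 0.4547 -0.0628  0.053 ]
 [ 0.4711 -0.1474  0.053 ]]
0.036 0.017 [[364.20186906 284.69343181]] [[362.56962149 332.08937622]]
0.036 -0.017 [[281.81195231 284.76160428]] [[283.56700516 332.15637789]]
0.052 0.017 [[368.69369149 301.14719473]] [[366.63991139 352.66160739]]
0.052 -0.017 [[277.22729652 301.22311652]] [[279.42239597 352.73566969]]
```

```bash
python3 -m pendant '[[170,-0.06,0,0,0,0,0],[170,0,0.6,0,0,0,0],[170,0,0.6,0,0,0,0],[170,0,0.6,0,0,0,0],[170,0,0.5,0,0,0,0],[170,0,0.35,0,0,0,0],[170,0,0.2,-0.01,0,0,0],[170,0,0,0,0,0,0]]'
python3 - <<'E'
from h import *
st();grab("wrist","w4")
E
```

```text
t: 4.35
position: [0.5388, -0.0414, 0.0507]
tcp_rot: [1.033, 1.312, -1.033]
wrist_force: [-0.5, 0.3, -1.8]
gripper_width: 0.0336
t4.35 pos [ 0.5388 -0.0414  0.0507] F [-0.5  0.3 -1.8] w0.0336
toolx [ 0.001  0.    -1.   ] y [0.972 0.235 0.001] z [ 0.235 -0.972  0.   ] j [-0.    0.68 -0.04  2.16  0.08  0.3  -1.44]
```

View pics/w4.png

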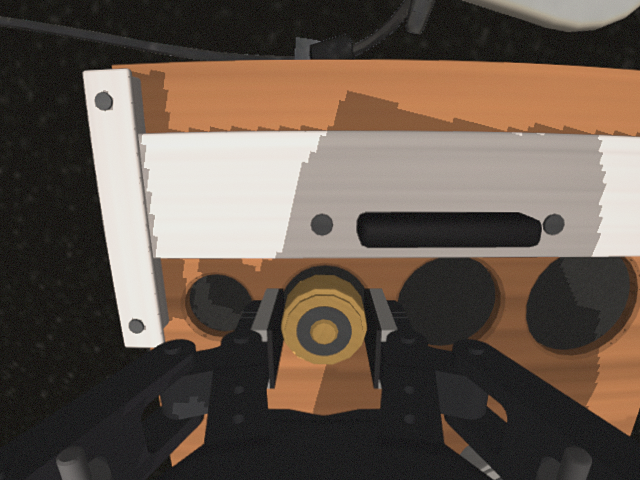

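```bash
python3 -m pendant '[[125,0,0,0,0,0,0],[125,0,0,0,0,0,0],[125,0,0,0,0,0,0],[125,0,0,0,0,0,0]]'
python3 - <<'E'
from h import *
st();grab("wrist","w5")
E
```

```text
t: 4.8
position: [0.5382, -0.0417, 0.0506]
tcp_rot: [1.033, 1.312, -1.033]
wrist_force: [0.5, 0.3, 0.6]
gripper_width: 0.0434
t4.80 pos [ 0.5382 -0.0417  0.0506] F [0.5 0.3 0.6] w0.0434
toolx [-0. -0. -1.] y [ 0.972  0.234 -0.   ] z [ 0.234 -0.972 -0.   ] j [-0.    0.68 -0.04  2.16  0.08  0.3  -1.44]
```

View pics/w5.png

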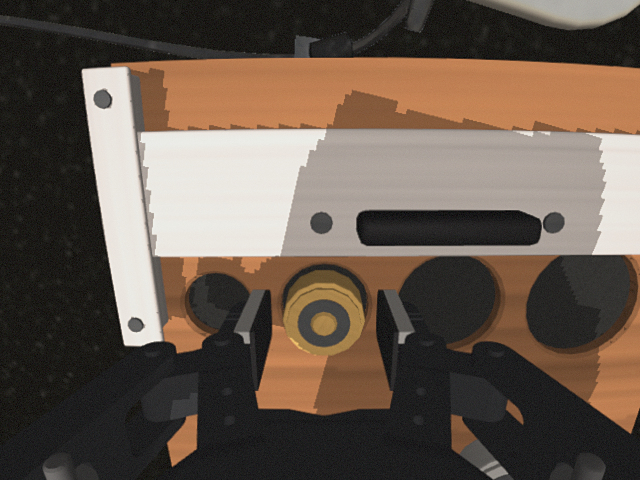

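```bash
python3 -m pendant '[[110,-1,0,0,0,0,0],[60,-1,0,0,0,0,0],[60,0,-1,1,0,0,0],[60,0,-1,1,0,0,0],[60,0,-1,0.92,0,0,0],[60,0,0,0,0,0,0],[60,0,0,0,0,0,0]]'
python3 - <<'E'
from h import *
st();grab("wrist","w6")
E
```

```text
t: 5.55
position: [0.4711, -0.1487, 0.1107]
tcp_rot: [1.035, 1.311, -1.035]
wrist_force: [0.1, 0.7, 0.2]
gripper_width: 0.0652
t5.55 pos [ 0.4711 -0.1487  0.1107] F [0.1 0.7 0.2] w0.0652
toolx [ 0. -0. -1.] y [0.973 0.232 0.   ] z [ 0.232 -0.973  0.   ] j [ 0.24  0.54 -0.07  2.23  0.11  0.37 -1.26]
```

View pics/w6.png

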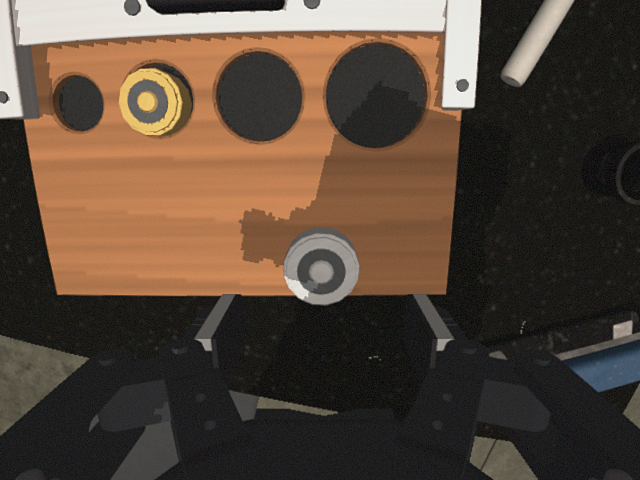

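Run:
```python
from meas import *
m=camera_model("wrist");im=cv2.imread("pics/w6.png");hsv=cv2.cvtColor(im,cv2.COLOR_BGR2HSV)
mk=((hsv[...,2]<85)).astype(np.uint8);mk[:,:204]=0;mk[:,:50]=0;mk[:42]=0;mk[170:]=0;mk[:,435:]=0
for c in blobs(mk,800):
    s,d=circ(ray(m,c.reshape(-1,2),0.034)[:,:2]);print(c.reshape(-1,2).mean(0),s.round(4),"%.1f"%d)
s=ray(m,[[321.5,272]],.053)[0];print(s.round(4))
print("brass if home",ray(m,[[147,101]],.046).round(4),"if on deck",ray(m,[[147,101]],.053).round(4))
cv2.imwrite("pics/w6d.png",cv2.resize(im[40:160,40:440],None,fx=2,fy=2,interpolation=cv2.INTER_CUBIC))
```

```text
[258.67871486  95.89959839] [ 0.5518 -0.0937] 44.4
[375.86148649  95.26013514] [ 0.5665 -0.1535] 52.4
[ 0.4719 -0.1467  0.053 ]
brass if home [[ 0.5372 -0.0413  0.046 ]] if on deck [[ 0.5373 -0.0446  0.053 ]]
```

View pics/w6d.png

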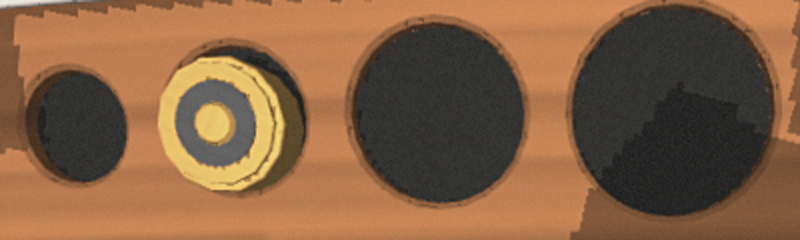

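```bash
python3 -m pendant '[[60,1,0.04,-0.06,0,0,0],[60,0.66,0,0,0,0,0],[60,0,0,0,0,0,0],[145,0,0,0,0,0,0],[145,0,0,0,0,0,0],[145,0,0,0,0,0,0],[145,0,0,0,0,0,0]]' 20
python3 - <<'E'
from h import *
st();grab("wrist","w7")
E
```

```text
t: 6.3
position: [0.4731, -0.145, 0.0623]
tcp_rot: [1.034, 1.31, -1.031]
wrist_force: [-0.5, 2.6, 9.3]
gripper_width: 0.0379
t6.30 pos [ 0.4731 -0.145   0.0623] F [-0.5  2.6  9.3] w0.0379
toolx [ 0.002  0.    -1.   ] y [0.972 0.235 0.002] z [ 0.235 -0.972  0.   ] j [ 0.22  0.64 -0.05  2.26  0.12  0.25 -1.28]
```

View pics/w7.png

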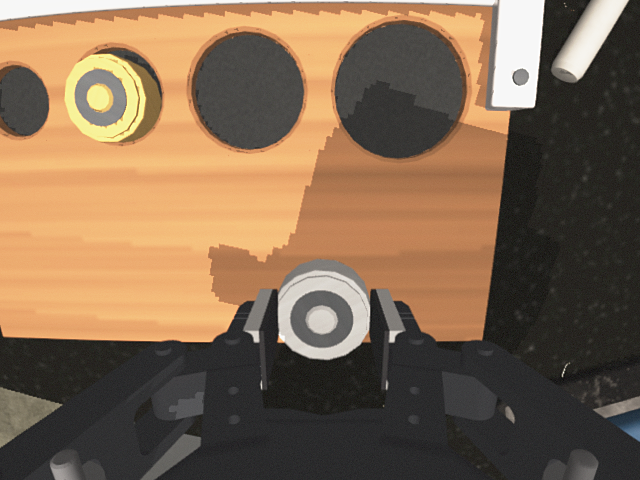

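```bash
python3 -m pendant '[[95,0,0,0,0,0,0],[95,0,0,0,0,0,0],[95,0.25,0,0,0,0,0],[95,0,0,0,0,0,0]]' 20
python3 - <<'E'
from h import *
st();grab("wrist","w8")
E
```

```text
t: 6.75
position: [0.472, -0.1458, 0.0526]
tcp_rot: [1.033, 1.312, -1.034]
wrist_force: [0.3, -0.4, -1.3]
gripper_width: 0.0534
t6.75 pos [ 0.472  -0.1458  0.0526] F [ 0.3 -0.4 -1.3] w0.0534
toolx [-0.001  0.    -1.   ] y [ 0.972  0.234 -0.001] z [ 0.234 -0.972 -0.   ] j [ 0.22  0.65 -0.05  2.26  0.13  0.23 -1.28]
```

View pics/w8.png

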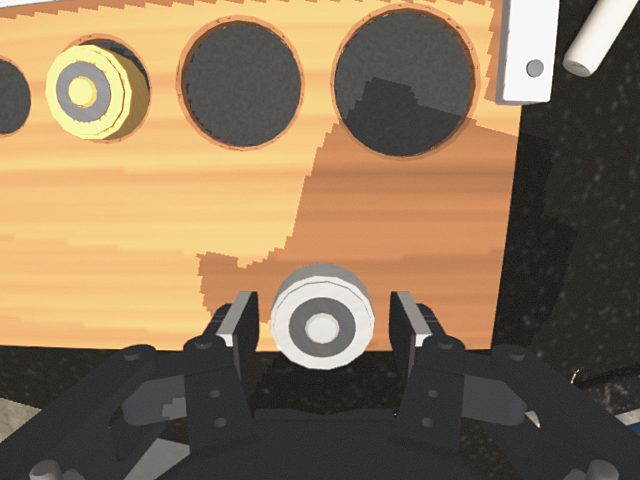

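```bash
python3 -m pendant '[[145,0,0,0,0,0,0],[145,0,0,0,0,0,0],[145,0,0,0,0,0,0],[145,0,0,0,0,0,0]]' 20
python3 - <<'E'
from meas import *
s,r=st();m,im=grab("wrist","w9")
hsv=cv2.cvtColor(im,cv2.COLOR_BGR2HSV)
mk=((hsv[...,2]<125)&(hsv[...,1]<110)).astype(np.uint8);mk[:,:160]=0;mk[:,480:]=0;mk[:8]=0;mk[180:]=0
for c in blobs(mk,1500):
    q,d=circ(ray(m,c.reshape(-1,2),0.034)[:,:2]);print(c.reshape(-1,2).mean(0),q.round(4),"%.1f"%d)
c=im[250:390,240:400];cv2.imwrite("pics/w9d.png",cv2.resize(c,None,fx=4,fy=4,interpolation=cv2.INTER_CUBIC))
E
```

```text
t: 7.2
position: [0.472, -0.1458, 0.0532]
tcp_rot: [1.033, 1.312, -1.033]
wrist_force: [-0.4, -0.2, -1.2]
gripper_width: 0.0411
t7.20 pos [ 0.472  -0.1458  0.0532] F [-0.4 -0.2 -1.2] w0.0411
toolx [-0.  0. -1.] y [ 0.972  0.234 -0.   ] z [ 0.234 -0.972 -0.   ] j [ 0.22  0.65 -0.05  2.26  0.13  0.23 -1.28]
[243.26865672  84.64776119] [ 0.5509 -0.0958] 43.2
[401.16834171  83.97487437] [ 0.565 -0.154] 51.0
```

View pics/w9d.png

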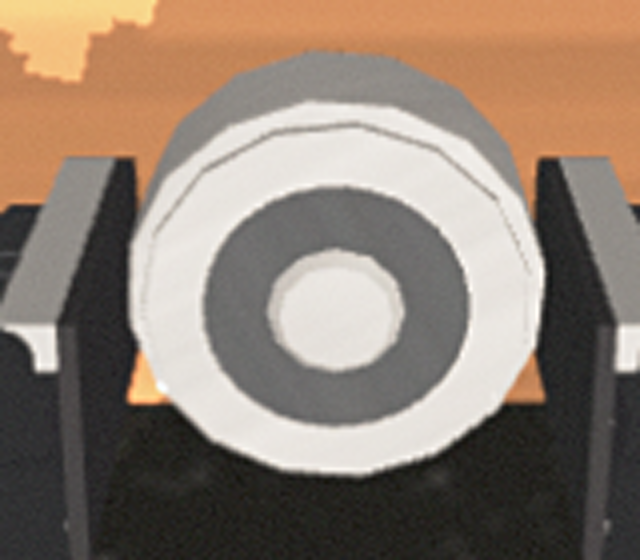

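Run:
```python
from meas import *
s,r=st();m=camera_model("wrist")
for z in(.0535,.054):
    p=ray(m,[[324,327.5]],z)[0];print(p, r.T@(p-s["position"]))
    d=r.T@(np.array([.5511,-.0946,z])-p);print(d,d/.03)
```

```text
t7.25 pos [ 0.4721 -0.1458  0.0532] F [-0.   0.8 -2.4] w0.0408
toolx [-0.  0. -1.] y [ 0.972  0.234 -0.   ] z [ 0.234 -0.972 -0.   ] j [ 0.22  0.65 -0.05  2.26  0.13  0.23 -1.28]
[ 0.47130651 -0.14638709  0.0535    ] [-0.00030945 -0.00087211  0.00037435]
[-2.24799055e-05  8.97064753e-02 -3.16488873e-02] [-7.49330185e-04  2.99021584e+00 -1.05496291e+00]
[ 0.4715751 -0.1463221  0.054    ] [-0.00080953 -0.0005959   0.00037405]
[-2.24012464e-05  8.94301261e-02 -3.16486384e-02] [-7.46708212e-04  2.98100420e+00 -1.05495461e+00]
```

```bash
python3 -m pendant '[[145,0,0.5,-0.4,0,0,0],[145,0,0.6,-0.4,0,0,0],[145,0,0.6,-0.26,0,0,0],[145,0,0.6,0,0,0,0],[145,0,0.4,0,0,0,0],[145,0,0.29,0,0,0,0],[145,0,0,0,0,0,0]]'
python3 - <<'E'
from h import *
st();grab("wrist","w10")
E
```

```text
t: 7.95
position: [0.553, -0.0938, 0.0531]
tcp_rot: [1.033, 1.311, -1.032]
wrist_force: [0.3, -0.4, -1.6]
gripper_width: 0.0406
t7.95 pos [ 0.553  -0.0938  0.0531] F [ 0.3 -0.4 -1.6] w0.0406
toolx [ 0.001 -0.    -1.   ] y [0.972 0.235 0.001] z [ 0.235 -0.972  0.   ] j [ 0.1   0.69 -0.04  2.11  0.08  0.34 -1.35]
```

View pics/w10.png

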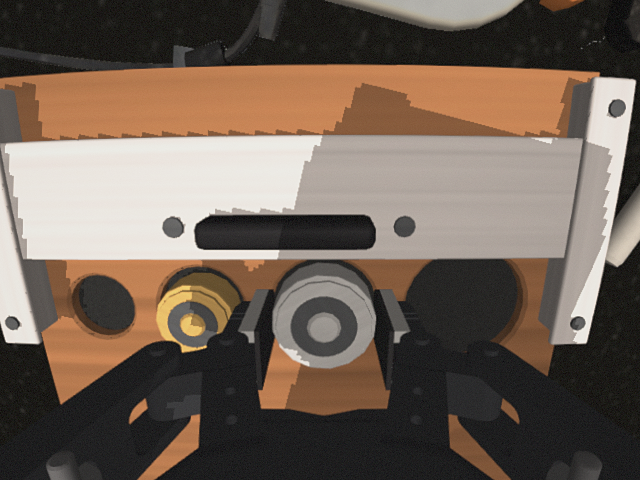

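```bash
python3 -m pendant '[[115,0,0,0,0,0,0],[115,0,0,0,0,0,0],[115,0,0,0,0,0,0],[115,0,0,0,0,0,0]]'
python3 - <<'E'
from h import *
st();grab("wrist","w11")
E
```

```text
t: 8.4
position: [0.5518, -0.0941, 0.0534]
tcp_rot: [1.033, 1.312, -1.033]
wrist_force: [0.3, -0.2, -0.5]
gripper_width: 0.0469
t8.40 pos [ 0.5518 -0.0941  0.0534] F [ 0.3 -0.2 -0.5] w0.0469
toolx [ 0. -0. -1.] y [ 0.972  0.234 -0.   ] z [ 0.234 -0.972  0.   ] j [ 0.1   0.69 -0.04  2.12  0.08  0.34 -1.35]
```

View pics/w11.png

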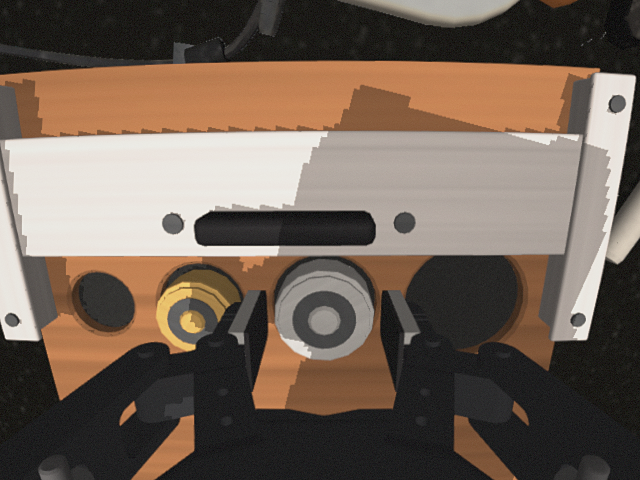

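```bash
python3 -m pendant '[[115,-1,0,0,0,0,0],[115,-1,0,0,0,0,0],[180,-0.5,-1,0,0,0,0],[255,0,0,0,0,0,0],[255,0,0,0,0,0,0]]'
python3 - <<'E'
from h import *
st();grab("wrist","w12")
m=camera_model("top");print(ray(m,[[265,208],[285,208],[325,208],[362,208],[275,188],[355,185]],0.02).round(3)); 
s=cv2.imread("pics/scene0.png");cv2.imwrite("pics/sc.png",cv2.resize(s[150:310,180:450],None,fx=2.9,fy=2.9))
t=cv2.imread("pics/top0.png");cv2.imwrite("pics/tc.png",cv2.resize(t[120:260,240:440],None,fx=4,fy=4))
E
```

```text
t: 8.95
position: [0.5227, -0.1012, 0.1288]
tcp_rot: [1.034, 1.311, -1.033]
wrist_force: [0.4, -0.4, -0.1]
gripper_width: 0.0039
t8.95 pos [ 0.5227 -0.1012  0.1288] F [ 0.4 -0.4 -0.1] w0.0039
toolx [ 0.001 -0.    -1.   ] y [0.972 0.234 0.001] z [ 0.234 -0.972  0.   ] j [ 0.13  0.54 -0.06  2.14  0.07  0.46 -1.32]
[[ 0.676  0.093  0.02 ]
 [ 0.675  0.043  0.02 ]
 [ 0.675 -0.055  0.02 ]
 [ 0.675 -0.146  0.02 ]
 [ 0.727  0.068  0.02 ]
 [ 0.734 -0.13   0.02 ]]
```

View pics/w12.png

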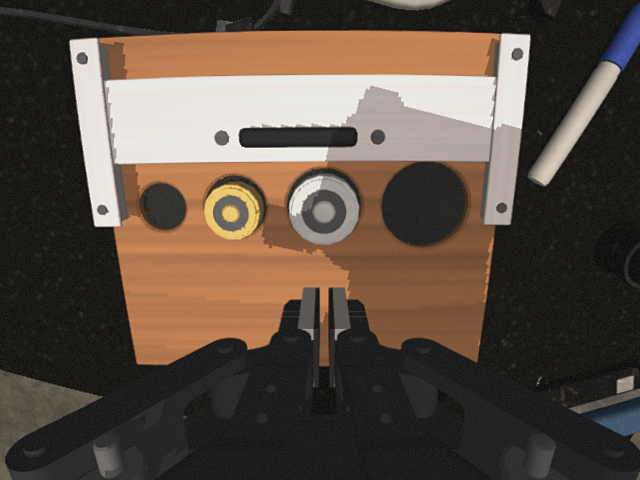

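View pics/sc.png

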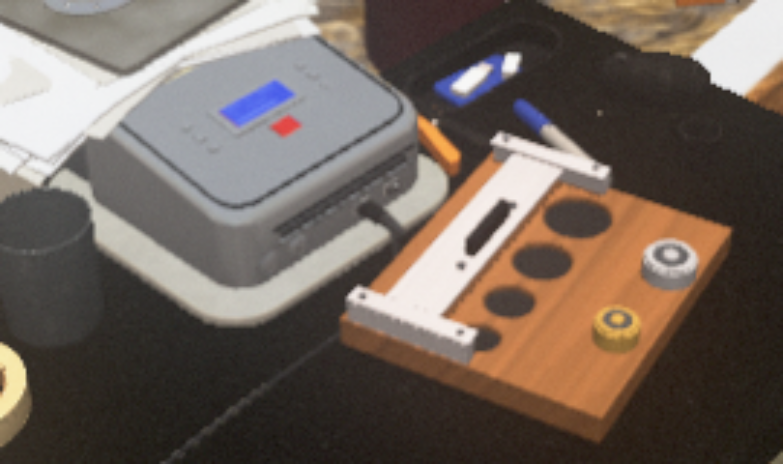

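View pics/tc.png

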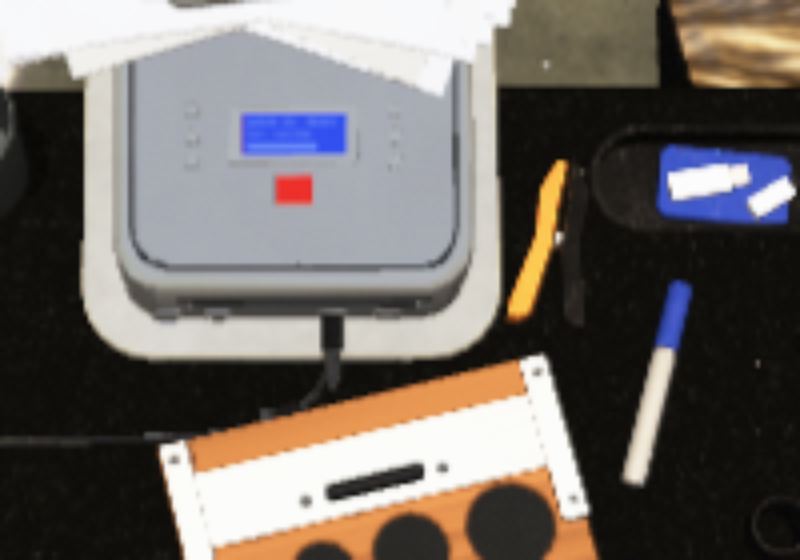

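```bash
python3 - <<'E'
from meas import *
m=camera_model("wrist")
print("home hyp", ray(m,[[230.5,213.5],[323.5,211]],.0465).round(4),"targets h34 .5383 -.0426 h42 .5511 -.0946")
im=cv2.imread("pics/w12.png");cv2.imwrite("pics/w12d.png",cv2.resize(im[150:260,190:370],None,fx=4,fy=4,interpolation=cv2.INTER_CUBIC))
E
python3 -m pendant '[[255,0,1,-0.42,0,0,0],[255,0,1,0,0,0,0],[255,0,1,0,0,0,0],[255,0,0.13,0,0,0,0],[255,0,0,0,0,0,0]]'
python3 - <<'E'
from h import *
st();grab("wrist","w13")
E
```

```text
home hyp [[ 0.537  -0.0425  0.0465]
 [ 0.5509 -0.0944  0.0465]] targets h34 .5383 -.0426 h42 .5511 -.0946
t: 9.5
position: [0.6117, -0.0659, 0.1271]
tcp_rot: [1.032, 1.313, -1.033]
wrist_force: [-0.4, -0.5, -0.6]
gripper_width: -0.0
t9.50 pos [ 0.6117 -0.0659  0.1271] F [-0.4 -0.5 -0.6] w-0.0000
toolx [-0.001  0.    -1.   ] y [ 0.972  0.235 -0.001] z [ 0.235 -0.972 -0.   ] j [ 0.05  0.62 -0.05  1.95  0.06  0.58 -1.37]
```

View pics/w12d.png

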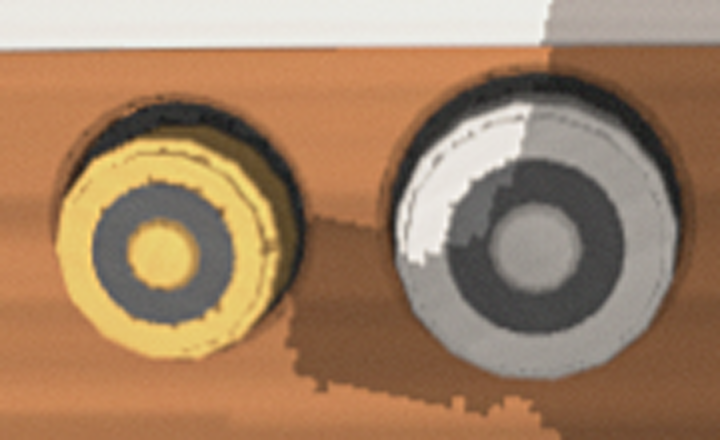

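View pics/w13.png

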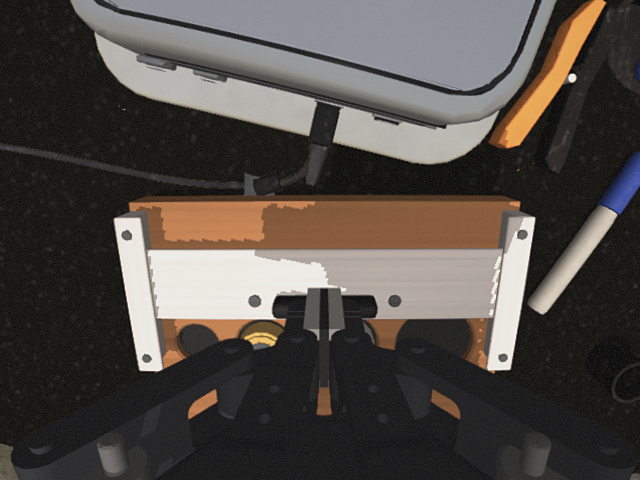

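Run:
```python
from meas import *
s,r=st();m=camera_model("wrist")
for px in([282,297],[372,297],[282,315],[372,315],[254,301],[394,301]):
    p=ray(m,[px],.067 if px[0] in(282,372) else .0505)[0];print(px,(r.T@(p-s["position"])).round(4))
```

```text
t9.55 pos [ 0.6106 -0.0665  0.1272] F [-0.  -0.8  0.1] w-0.0000
toolx [-0.002 -0.    -1.   ] y [ 0.972  0.235 -0.002] z [ 0.235 -0.972 -0.   ] j [ 0.05  0.62 -0.05  1.95  0.06  0.58 -1.37]
[282, 297] [ 0.0602 -0.0155 -0.0228]
[372, 297] [ 0.0602 -0.0155  0.0269]
[282, 315] [ 0.0603 -0.0265 -0.0231]
[372, 315] [ 0.0602 -0.0266  0.0274]
[254, 301] [ 0.0768 -0.0257 -0.0418]
[394, 301] [ 0.0767 -0.0257  0.0427]
```

```bash
python3 -m pendant '[[255,0,0.15,0.05,0,0,0],[255,1,0,0,0,0,0],[255,0.6,0,0,0,0,0],[255,0.3,0,0,0,0,0],[255,0,0,0,0,0,0]]'
python3 -m pendant '[[255,0,-0.3,0,0,0,0],[255,0,-0.2,0,0,0,0],[255,0,-0.3,0,0,0,0],[255,0,-0.3,0,0,0,0]]'
python3 - <<'E'
from h import *
st();grab("wrist","w14")
E
```

```text
t: 10.05
position: [0.6149, -0.0673, 0.0702]
tcp_rot: [1.032, 1.314, -1.035]
wrist_force: [-0.9, 0.7, -0.8]
gripper_width: -0.0001
t: 10.45
position: [0.5837, -0.0751, 0.0721]
tcp_rot: [1.034, 1.31, -1.032]
wrist_force: [2.0, 0.7, 0.9]
gripper_width: 0.0
t10.45 pos [ 0.5837 -0.0751  0.0721] F [2.  0.7 0.9] w0.0000
toolx [ 0.002 -0.    -1.   ] y [0.972 0.234 0.002] z [ 0.234 -0.972  0.001] j [ 0.06  0.68 -0.05  2.04  0.07  0.42 -1.37]
```

View pics/w14.png

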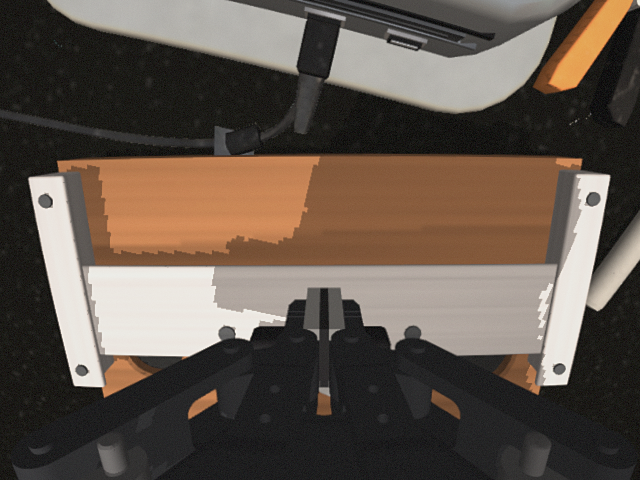

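```bash
python3 -m pendant '[[255,0,-0.25,0,0,0,0],[255,0,-0.2,0,0,0,0],[255,0,-0.15,0,0,0,0],[255,0,0,0,0,0,0]]'
python3 -m pendant '[[255,0,-0.08,0,0,0,0],[255,0,-0.06,0,0,0,0],[255,0,0,0,0,0,0]]'
python3 - <<'E'
from h import *
st();grab("wrist","w15")
E
```

```text
t: 10.9
position: [0.5652, -0.0792, 0.0712]
tcp_rot: [1.033, 1.313, -1.034]
wrist_force: [-0.6, -0.5, 1.3]
gripper_width: -0.0002
t: 11.2
position: [0.5633, -0.0796, 0.0713]
tcp_rot: [1.034, 1.311, -1.031]
wrist_force: [4.4, 0.9, -2.1]
gripper_width: -0.0
t11.20 pos [ 0.5633 -0.0796  0.0713] F [ 4.4  0.9 -2.1] w-0.0000
toolx [ 0.002  0.    -1.   ] y [0.972 0.235 0.002] z [ 0.235 -0.972  0.   ] j [ 0.07  0.66 -0.05  2.09  0.08  0.39 -1.37]
```

View pics/w15.png

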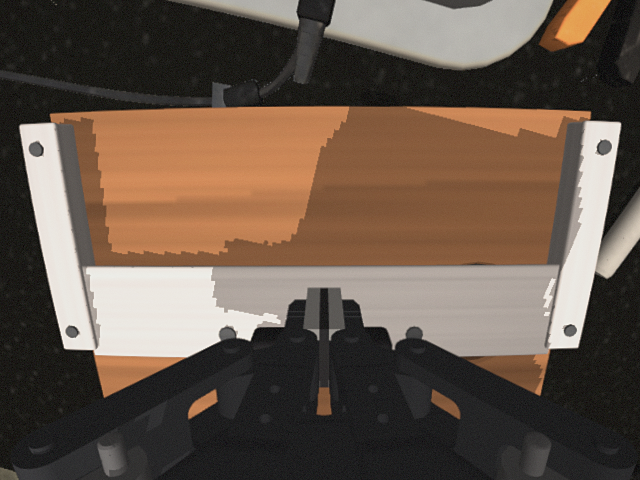

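```bash
python3 -m pendant '[[255,0,0.3,0,0,0,0],[255,-1,0,0,0,0,0],[255,-1,0,0,0,0,0],[255,-1,-0.5,0,0,0,0],[255,-1,-1,0,0,0,0],[255,0,-1,0,0,0,0],[255,0,0,0,0,0,0]]'
python3 - <<'E'
from h import *
st();grab("wrist","w16")
E
```

```text
t: 11.95
position: [0.4939, -0.0967, 0.192]
tcp_rot: [1.033, 1.313, -1.037]
wrist_force: [-0.2, -0.8, 1.1]
gripper_width: -0.0001
t11.95 pos [ 0.4939 -0.0967  0.192 ] F [-0.2 -0.8  1.1] w-0.0001
toolx [-0.003 -0.001 -1.   ] y [ 0.973  0.232 -0.003] z [ 0.232 -0.973 -0.   ] j [ 0.13  0.42 -0.07  2.15  0.05  0.58 -1.31]
```

View pics/w16.png

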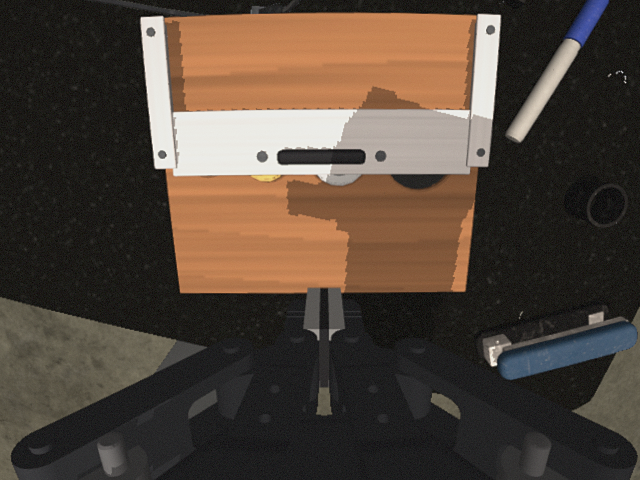

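Run:
```python
from meas import *
m=camera_model("wrist")
h34=np.array([.5383,-.0426]);tx=np.array([.972,.236]);ty=np.array([-.236,.972])
for px,z in(([321,157],.067),([174,175],.0505),([470,174],.0505),([262,156],.0505),([380,156],.0505)):
    p=ray(m,[px],z)[0][:2]-h34;print(px,"tray mm",((p@tx)*1e3+7).round(1),((p@ty)*1e3+41).round(1))
```

```text
[321, 157] tray mm 9.8 0.3
[174, 175] tray mm -2.8 107.4
[470, 174] tray mm -2.9 -107.7
[262, 156] tray mm 9.9 42.3
[380, 156] tray mm 9.6 -41.5
```

```bash
python3 -m pendant '[[255,0,1,0,0,0,0],[255,0,1,0,0,0,0],[255,1,0.5,0,0,0,0],[255,1,0,0,0,0,0],[255,1,0,0,0,0,0],[255,1,0,0,0,0,0],[255,0,-0.2,0,0,0,0],[255,0,0,0,0,0,0]]'
python3 -m pendant '[[255,0,-0.1,0,0,0,0],[255,0,-0.1,0,0,0,0],[255,0,-0.1,0,0,0,0]]'
python3 -m pendant '[[255,0,-0.05,0,0,0,0],[255,0,0,0,0,0,0]]'
python3 - <<'E'
from h import *
st();grab("wrist","w17")
E
```

```text
t: 12.8
position: [0.5644, -0.0792, 0.0707]
tcp_rot: [1.032, 1.314, -1.035]
wrist_force: [-0.3, -0.8, 0.5]
gripper_width: 0.0002
t: 13.1
position: [0.563, -0.0801, 0.0735]
tcp_rot: [1.039, 1.302, -1.022]
wrist_force: [20.3, 4.9, -13.5]
gripper_width: -0.0
t: 13.3
position: [0.563, -0.0801, 0.0738]
tcp_rot: [1.039, 1.3, -1.02]
wrist_force: [18.8, 5.0, -12.4]
gripper_width: 0.0001
t13.30 pos [ 0.563  -0.0801  0.0738] F [ 18.8   5.  -12.4] w0.0001
toolx [ 0.016  0.002 -1.   ] y [0.972 0.236 0.016] z [ 0.236 -0.972  0.002] j [ 0.08  0.66 -0.05  2.1   0.08  0.37 -1.37]
```

```bash
python3 -m pendant '[[255,0,0.4,0,0,0,0],[255,-1,0,0,0,0,0],[255,-1,0,0,0,0,0],[255,-1,-0.5,0,0,0,0],[255,-1,-1,0,0,0,0],[255,0,-1,0,0,0,0],[255,0,-1,0,0,0,0],[255,0,0,0,0,0,0]]'
python3 -m pendant '[[255,0,0,0,0,0,0],[255,0,0,0,0,0,0],[255,0,0,0,0,0,0]]'
python3 - <<'E'
from h import *
st();m,im=grab("wrist","w18");import pickle;pickle.dump(m,open("m18.pkl","wb"))
cv2.imwrite("pics/w18d.png",cv2.resize(im[0:200,120:520],None,fx=2,fy=2,interpolation=cv2.INTER_CUBIC))
E
```

```text
t: 14.15
position: [0.4602, -0.1048, 0.1928]
tcp_rot: [1.034, 1.312, -1.037]
wrist_force: [0.6, -0.3, 0.8]
gripper_width: 0.0
t: 14.45
position: [0.4655, -0.1033, 0.1915]
tcp_rot: [1.033, 1.311, -1.032]
wrist_force: [0.5, -0.0, 0.2]
gripper_width: 0.0002
t14.45 pos [ 0.4655 -0.1033  0.1915] F [ 0.5 -0.   0.2] w0.0002
toolx [ 0.001  0.    -1.   ] y [0.972 0.235 0.001] z [ 0.235 -0.972  0.   ] j [ 0.16  0.39 -0.08  2.21  0.06  0.55 -1.3 ]
```

View pics/w18d.png

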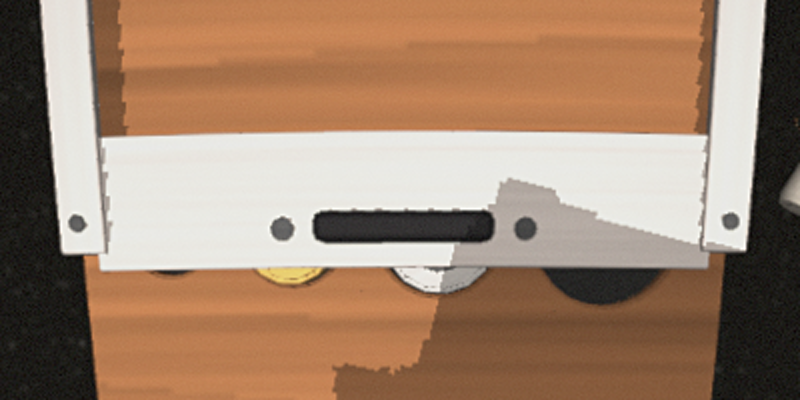

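Run:
```python
from meas import *
import pickle
m=pickle.load(open("m18.pkl","rb"));m2=camera_model("wrist")
h34=np.array([.5383,-.0426]);tx=np.array([.972,.236]);ty=np.array([-.236,.972])
for n,px,z in(("bar",[322,113],.067),("edge",[170,134.5],.0505),("edge",[473,132.5],.0505),("back",[171,68],.0505),("rail",[160,127],.056),("rail",[482.5,125],.056)):
    for M in(m,m2):
        p=ray(M,[px],z)[0][:2]-h34;print(n,px,"tray mm",((p@tx)*1e3+7).round(1),((p@ty)*1e3+41).round(1))
```

```text
bar [322, 113] tray mm 6.8 -0.2
bar [322, 113] tray mm 6.5 -0.1
edge [170, 134.5] tray mm -5.5 107.7
edge [170, 134.5] tray mm -5.8 107.7
edge [473, 132.5] tray mm -4.6 -106.9
edge [473, 132.5] tray mm -4.9 -106.7
back [171, 68] tray mm 38.8 103.0
back [171, 68] tray mm 38.6 103.0
rail [160, 127] tray mm -0.4 112.1
rail [160, 127] tray mm -0.7 112.1
rail [482.5, 125] tray mm 0.5 -111.0
rail [482.5, 125] tray mm 0.2 -110.8
```

Run:
```python
from meas import *
s=get_state();m0=camera_model("wrist")
T=R.from_rotvec(s["tcp_rot"]);c=T.inv().apply(np.array(m0["position"])-s["position"]);rc=T.inv()*R.from_rotvec(m0["rotation"])
def mod(pos,rv):
    t=R.from_rotvec(rv);m=dict(m0);m["position"]=np.array(pos)+t.apply(c);m["rotation"]=(t*rc).as_rotvec();return m
h34=np.array([.5383,-.0426]);tx=np.array([.972,.236]);ty=np.array([-.236,.972])
for nm,pos,rv,pts in(("w1",[.4887,-.1037,.2451],[1.031,1.313,-1.032],[("rail",[182,154],.056),("rail",[448,154],.056),("edge",[194,112],.0505),("edge",[440,112],.0505),("bar",[315,94],.067),("back",[188,55],.0505)]),
 ("w12",[.5227,-.1012,.1288],[1.034,1.311,-1.033],[("rail",[109,226],.056),("rail",[498,224],.056),("edge",[116,163],.0505),("edge",[490,161.5],.0505),("bar",[298,137],.067)])):
    M=mod(pos,rv)
    for n,px,z in pts:
        p=ray(M,[px],z)[0][:2]-h34;print(nm,n,px,((p@tx)*1e3+7).round(1),((p@ty)*1e3+41).round(1))
```

```text
w1 rail [182, 154] 0.8 112.5
w1 rail [448, 154] 0.6 -111.6
w1 edge [194, 112] 34.9 101.3
w1 edge [440, 112] 34.7 -104.0
w1 bar [315, 94] 46.4 -0.3
w1 back [188, 55] 79.8 103.1
w12 rail [109, 226] 0.4 109.9
w12 rail [498, 224] 0.9 -111.1
w12 edge [116, 163] 35.4 103.6
w12 edge [490, 161.5] 35.2 -105.0
w12 bar [298, 137] 47.9 -0.0
```

```bash
python3 -m pendant '[[255,1,0,0,0,0,0],[255,1,0,0,0,0,0],[255,0.8,0,0,0,0,0],[255,0,0,0,0,0,0],[255,0,0,0,0,0,0]]'
python3 - <<'E'
from h import *
st();m,im=grab("wrist","w19");import pickle;pickle.dump(m,open("m19.pkl","wb"))
m,im=grab("scene","s2")
cv2.imwrite("pics/s2d.png",cv2.resize(im[190:300,295:435],None,fx=5,fy=5,interpolation=cv2.INTER_CUBIC))
E
```

```text
t: 15.0
position: [0.4646, -0.1033, 0.1071]
tcp_rot: [1.032, 1.313, -1.034]
wrist_force: [0.1, 0.1, 0.3]
gripper_width: -0.0001
t15.00 pos [ 0.4646 -0.1033  0.1071] F [0.1 0.1 0.3] w-0.0001
toolx [-0.002  0.    -1.   ] y [ 0.972  0.235 -0.001] z [ 0.235 -0.972 -0.001] j [ 0.14  0.54 -0.06  2.28  0.09  0.33 -1.32]
```

View pics/w19.png

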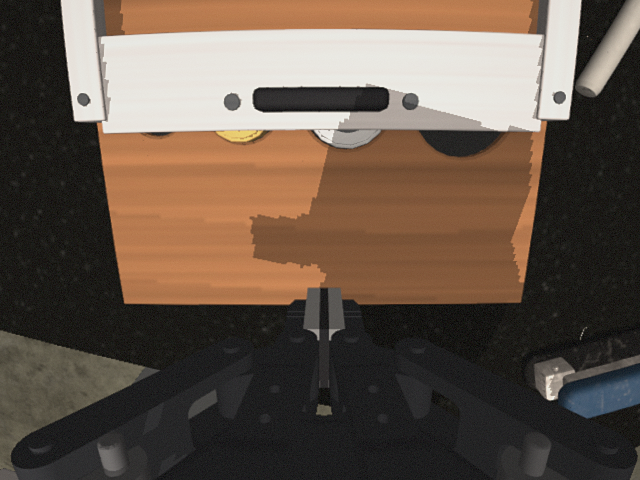

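View pics/s2d.png

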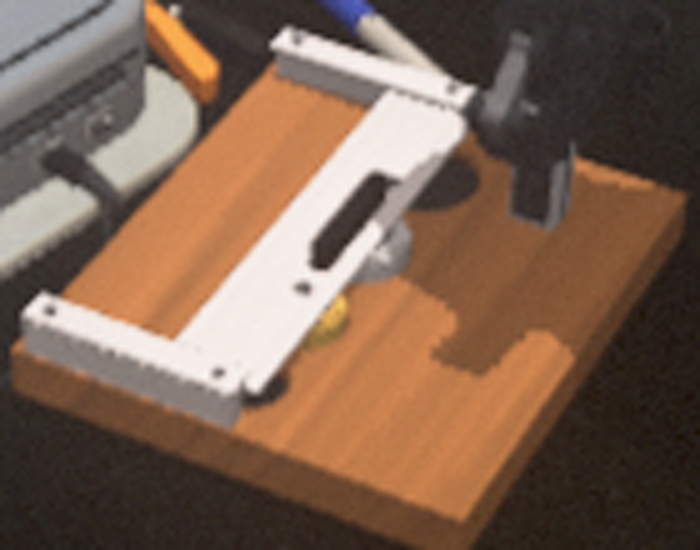

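Run:
```python
from meas import *
import pickle
m=pickle.load(open("m19.pkl","rb"));im=cv2.imread("pics/w19.png")
h34=np.array([.5383,-.0426]);tx=np.array([.972,.236]);ty=np.array([-.236,.972])
for n,px,z in(("bar",[321,99],.067),("edge",[107,132.5],.0505),("edge",[325,131],.049),("edge",[539,131.5],.0505),("railL",[88,121],.056),("railR",[560,120],.056),("tray front",[124,303],.034),("tray front",[521,303],.034),("steel front",[345,148.5],.045),("brass front",[241,143.5],.045),("h50 front",[460,156.5],.034)):
    p=ray(m,[px],z)[0][:2]-h34;print(n,px,((p@tx)*1e3+7).round(1),((p@ty)*1e3+41).round(1))
cv2.imwrite("pics/w19d.png",cv2.resize(im[80:170,90:560],None,fx=1.7*1,fy=4,interpolation=cv2.INTER_CUBIC))
cv2.imwrite("pics/w19e.png",cv2.resize(im[100:165,190:400],None,fx=3.8,fy=3.8,interpolation=cv2.INTER_CUBIC))
```

```text
bar [321, 99] 6.6 0.1
edge [107, 132.5] -5.6 105.8
edge [325, 131] -6.5 -1.7
edge [539, 131.5] -5.5 -107.0
railL [88, 121] -0.0 111.5
railR [560, 120] -0.0 -113.8
tray front [124, 303] -105.0 120.5
tray front [521, 303] -105.4 -120.5
steel front [345, 148.5] -15.0 -11.6
brass front [241, 143.5] -12.3 40.3
h50 front [460, 156.5] -19.2 -74.0
```

View pics/w19e.png

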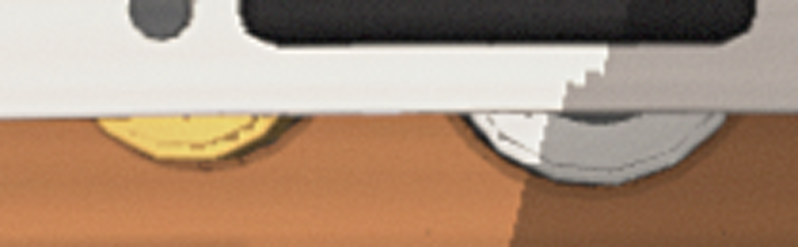

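```bash
python3 -m pendant '[[255,0,1,0,0,0,0],[255,0,1,0,0,0,0],[255,0,0,0,0,0,0],[255,0.6,0,0,0,0,0],[255,0.6,0,0,0,0,0],[255,0,0,0,0,0,0],[255,0,0,0,0,0,0]]'
python3 -m pendant '[[255,0,0.4,0,0,0,0],[255,0,0.4,0,0,0,0],[255,0,0.4,0,0,0,0],[255,0,0.2,0,0,0,0],[255,0,0,0,0,0,0]]'
python3 -m pendant '[[255,0,0.1,0,0,0,0],[255,0,0.1,0,0,0,0],[255,0,0,0,0,0,0]]'
```

```text
t: 15.8
position: [0.5226, -0.0897, 0.0721]
tcp_rot: [1.033, 1.312, -1.033]
wrist_force: [-0.4, -0.0, 0.1]
gripper_width: 0.0
t: 16.3
position: [0.5653, -0.079, 0.0714]
tcp_rot: [1.033, 1.311, -1.031]
wrist_force: [-0.5, -0.7, 0.1]
gripper_width: -0.0002
t: 16.6
position: [0.5696, -0.0782, 0.0712]
tcp_rot: [1.033, 1.312, -1.033]
wrist_force: [0.4, 0.6, 0.5]
gripper_width: 0.0001
```

```bash
python3 -m pendant '[[255,0,0.1,0,0,0,0],[255,0,0,0,0,0,0]]'; python3 -m pendant '[[255,0,0.1,0,0,0,0],[255,0,0,0,0,0,0]]';python3 -m pendant '[[255,0,0.06,0,0,0,0],[255,0,0,0,0,0,0]]'
```

```text
t: 16.8
position: [0.5725, -0.0775, 0.0712]
tcp_rot: [1.033, 1.312, -1.033]
wrist_force: [0.1, -0.6, -0.7]
gripper_width: 0.0002
t: 17.0
position: [0.5756, -0.0767, 0.0712]
tcp_rot: [1.033, 1.312, -1.033]
wrist_force: [-1.4, -0.4, -0.6]
gripper_width: -0.0001
t: 17.2
position: [0.5762, -0.0766, 0.0712]
tcp_rot: [1.032, 1.313, -1.035]
wrist_force: [-4.3, -1.2, 1.8]
gripper_width: -0.0002
```

```bash
python3 -m pendant '[[255,0,-0.2,0,0,0,0],[255,-0.7,0,0,0,0,0],[255,-0.7,0,0,0,0,0],[255,0,0.8,0,0,0,0],[255,0,0.8,0,0,0,0],[255,0,0,0,0,0,0],[255,0,0,0,0,0,0]]'
python3 -m pendant '[[255,0.7,0,0,0,0,0],[255,0.7,0,0,0,0,0],[255,0,0,0,0,0,0],[255,0,0,0,0,0,0]]'
```

```text
t: 17.9
position: [0.618, -0.0664, 0.1132]
tcp_rot: [1.033, 1.311, -1.032]
wrist_force: [-0.0, 0.2, -0.0]
gripper_width: 0.0001
t: 18.3
position: [0.6171, -0.0669, 0.0712]
tcp_rot: [1.033, 1.313, -1.034]
wrist_force: [-0.4, -0.5, 0.3]
gripper_width: 0.0001
```

```bash
python3 -m pendant '[[255,0,-0.3,0,0,0,0],[255,0,-0.3,0,0,0,0],[255,0,-0.4,0,0,0,0],[255,0,-0.4,0,0,0,0],[255,0,-0.3,0,0,0,0],[255,0,0,0,0,0,0]]'
python3 -m pendant '[[255,0,-0.1,0,0,0,0],[255,0,-0.1,0,0,0,0],[255,0,0,0,0,0,0]]'
```

```text
t: 18.9
position: [0.5663, -0.0792, 0.0714]
tcp_rot: [1.033, 1.313, -1.035]
wrist_force: [-0.1, 0.2, -0.4]
gripper_width: -0.0001
t: 19.2
position: [0.5634, -0.0797, 0.0714]
tcp_rot: [1.034, 1.311, -1.032]
wrist_force: [3.4, 0.9, 0.3]
gripper_width: 0.0001
```

```bash
python3 -m pendant '[[255,0,0.4,0,0,0,0],[255,-1,0,0,0,0,0],[255,-1,0,0,0,0,0],[255,-1,-0.5,0,0,0,0],[255,-1,-1,0,0,0,0],[255,0,-1,0,0,0,0],[255,0,-1,0,0,0,0],[255,0,0,0,0,0,0]]'
python3 -m pendant '[[255,0,0,0,0,0,0],[255,0,0,0,0,0,0],[255,0,0,0,0,0,0]]'
python3 - <<'E'
from h import *
st();m,im=grab("wrist","w20");import pickle;pickle.dump(m,open("m20.pkl","wb"));grab("top","t20")
E
```

```text
t: 20.0
position: [0.4681, -0.1027, 0.1914]
tcp_rot: [1.033, 1.314, -1.037]
wrist_force: [0.2, 0.2, 0.5]
gripper_width: 0.0
t: 20.3
position: [0.4731, -0.1014, 0.191]
tcp_rot: [1.033, 1.312, -1.033]
wrist_force: [0.1, -0.3, -0.4]
gripper_width: -0.0
t20.30 pos [ 0.4731 -0.1014  0.191 ] F [ 0.1 -0.3 -0.4] w-0.0000
toolx [ 0.  0. -1.] y [0.972 0.235 0.   ] z [ 0.235 -0.972 -0.   ] j [ 0.15  0.4  -0.07  2.19  0.05  0.55 -1.3 ]
```

View pics/w20.png

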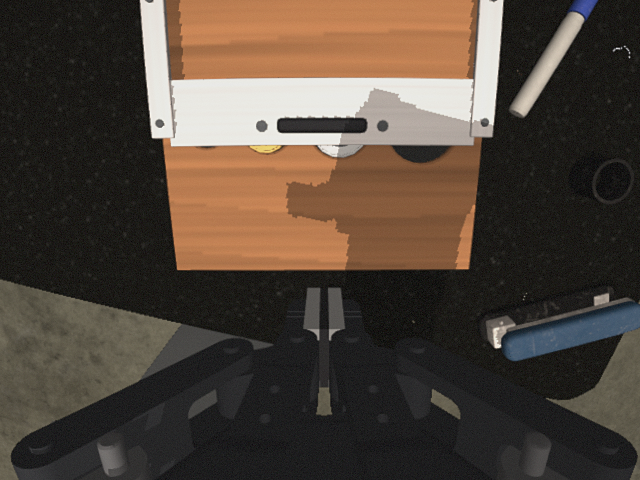

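View pics/t20.png

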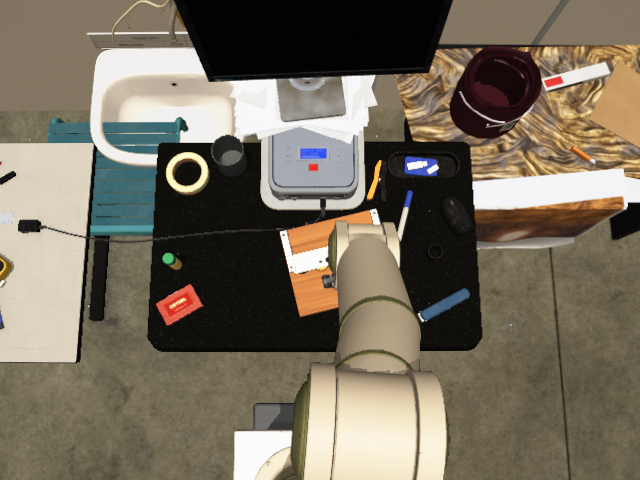

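Run:
```python
from meas import *
import pickle
m=pickle.load(open("m20.pkl","rb"))
h34=np.array([.5383,-.0426]);tx=np.array([.972,.236])
for n,px,z in(("bar",[322,125.5],.067),("edge",[172,146],.0505),("edge",[474,144.5],.0505)):
    p=ray(m,[px],z)[0][:2]-h34;print(n,((p@tx)*1e3+7).round(1))
print(close_job())
```

```text
bar 6.7
edge -5.8
edge -5.1
the job is handed in; nothing more can be done
None
```

Both dies are in their holes, the keeper is drawn over them to its front stop, and the job was handed in at about 20 s of the 64 s allowed.

- **Dies:** I slid each die across the deck in a light grip and let it drop. Before the keeper moved, the wrist picture showed both sunk and level. The brass die was about 1.3 mm from the centre of the 34 mm hole, and the steel die about 0.3 mm from the centre of the 42 mm hole. My first grip on the steel die sat too high on its rim, pressing with about 9 N. I opened, went lower and gripped again, and the die had not shifted noticeably.

- **Keeper:** I pushed the bar from its far side until it met a firm block, which took up to about 21 N with a small overdrive. The pictures then gave only about 40 mm of travel, which disagreed with the stated 45 mm. To settle this I pushed the keeper back. It parked at about tray x = +51.5 mm, so it had started the job 4–5 mm forward. I then drew it to the same front stop again. The last check put the bar at tray x = +6.7 mm and the plate's front edge at about −5.5 mm, a full travel of about 45 mm.

- **Other things:** In the last top picture the tin, glue stick, marker, loupe and stapler look unmoved. I judged this by eye and did not measure it. I did not check the spring clamp separately. The arm was clear and touching nothing.

- **Not checked:** Once the plate was over the dies, I could only see their front rims. Those lay where home dies should be, and the plate passed freely over the nubs.

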